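# Complete a food-parcel column and hang its order tag

### The job

Finish the blue order: set the loose blue-banded carton squarely on top of the two blue-banded cartons on the green tray, lining up its edges with theirs, and after that take the blue tag from the rack and hang it by its eye on the stand's peg. Lower both into place rather than dropping them, let go, and leave all the other things and the tray's cartons where they are.

Things in the scene. Friction and masses are not known exactly. Their poses are not given: they have to be found in the camera images.
- carton_last: 90 x 56 x 48 mm (x, y, z) closed kraft cardboard carton with a blue band round its middle and a paler strip of tape along its length; origin at the centre of its underside, x along the 90 mm length, z up. The loose one, alone on the table; about 0.2 kg.
- carton_mid: 90 x 56 x 48 mm (x, y, z) closed kraft cardboard carton with a blue band round its middle and a paler strip of tape along its length; origin at the centre of its underside, x along the 90 mm length, z up. The upper of the two cartons already stacked on the tray.
- carton_base: 90 x 56 x 48 mm (x, y, z) closed kraft cardboard carton with a blue band round its middle and a paler strip of tape along its length; origin at the centre of its underside, x along the 90 mm length, z up. The lower of the two, lying on the tray.
- tray: Fixed green plastic slab 125 x 95 x 12 mm under the column; origin at the centre of its underside, x along its length.
- carton_red: 90 x 56 x 48 mm (x, y, z) closed kraft cardboard carton with a red band round its middle and a paler strip of tape along its length; origin at the centre of its underside, x along the 90 mm length, z up. Belongs to another order; loose on the table.
- rack: Fixed grey rack 60 x 218 x 38 mm (x, y, z); origin at the centre of its underside. Three slots in a row along y, 72 mm apart (y = -72, 0, +72 mm), each 8 mm wide in x and about 60 mm long in y, their floor 8 mm above the table, 30 mm deep. A tag stands upright in each, its faces looking along the rack's x.
- tag_blue: Blue rigid plastic tag, a plate 6 mm thick (its x), 56 mm wide (y) and 130 mm tall (z) with a white label on each face and a round eye of 26 mm diameter through it; origin at the middle of the lower edge. Stands in one of the rack's slots, showing its upper 100 mm; about 50 g.
- tag_blue_eye (a point): Centre of the blue tag's eye: 84 mm above its lower edge, 46 mm below its upper edge, midway in thickness; 33 mm of solid plate lie above the eye.
- tag_blue_top (a point): Middle of the blue tag's upper edge.
- tag_red: Red rigid plastic tag, a plate 6 mm thick (its x), 56 mm wide (y) and 130 mm tall (z) with a white label on each face and a round eye of 26 mm diameter through it; origin at the middle of the lower edge. In another slot.
- tag_yellow: Yellow rigid plastic tag, a plate 6 mm thick (its x), 56 mm wide (y) and 130 mm tall (z) with a white label on each face and a round eye of 26 mm diameter through it; origin at the middle of the lower edge. In another slot.
- stand: Fixed dark steel stand: base 100 x 90 x 10 mm, a 12 x 14 mm post 150 mm tall at x = +30 mm, and a steel peg of 8 mm diameter that points from the top of the post along the stand's -x, rising slightly to an orange end ball of 12 mm diameter. Origin at the centre of the base's underside.
- peg_tip (a point): Centre of the orange ball at the free end of the peg, 155 mm above the table (stand frame x = -50 mm, y = 0).
- peg_root (a point): On the peg's axis where it meets the post, 144 mm above the table (stand frame x = +24 mm, y = 0).
- jar: Amber jar, 64 mm across, 100 mm tall, white cap; origin at the centre of its underside.
- can: Tin with a red label, 68 mm across, 100 mm tall; origin at the centre of its underside.
- egg_box: Closed six-egg box 150 x 100 x 63 mm with six domes; origin at the centre of its underside.
There are look-alikes about, which are no part of the job. Of the things shaped like the tag_blue, the blue one is meant.

How it is judged:
By the outcome, as a careful person would: the job done as asked, in the order asked, and still so for the second after the job is handed in, with the robot touching nothing.
It also fails if it takes over 64 s, if anything falls off the work surface, if the arm or the gripper's body presses on something with over 40 N, if the wrist force passes 120 N, or if a joint passes its speed limit or range.

### The arm

A 6-joint arm with a two-finger parallel gripper is mounted at the origin on the work surface. World frame = base frame: x ahead of the robot, y to its left, z up, the work surface at z = 0. Lengths are in m, angles in rad, forces in N, time in s.
With the tool pointing down it reaches from about 0.325 to 0.75 m from the base axis. Payload 7.6 kg.
Tool frame: the origin (TCP) lies midway between the tips of the shut fingers; the grasp point (between the pads) lies 19 mm behind it (arm.pinch_z is the distance from the TCP to the grasp point, in m); z points along the fingers, y is the line along which they close (so a half turn about z gives the same grasp; the last joint's range is limited). The gripper opens to 85 mm and grips with 20 to 120 N. Pads are 22 mm wide; open, the fingers measure 114 mm over their backs; the gripper's body (76 mm by 85 mm) begins 54 mm behind the grasp point. The pads swing forward as they close: fully open they stand 13 mm farther back than shut.
Start: joints at [-1.402, 0.052, 1.401, -0, 1.689, -0.07], TCP at [0.124, -0.51, 0.231] pointing down, gripper open.
Joint ranges: [-2.9, 2.9], [-0.91, 2.17], [0.12, 2.37], [-1.06, 4.2], [0.26, 2.73], [-2.93, 2.93]. Speed limits (rad/s): [2.57, 2.57, 3.01, 3.14, 3.14, 3.14].

### API

Orientations are given as a rotation vector (axis times angle).
In Python, from workcell import arm, optics gives the robot as it stands. The module is installed in compiled form; this text tells all that it offers.
- The arm moves only by the tool step_arm, never from a script. Its argument "targets" is a list of rows, each a list of 2 entries, a list of its own where there are three numbers: the shift along the world's x, y, z in m, then the turn about the world's z in degrees. A call has exactly 10 rows; each row is the pose to reach, as a shift and turn from the pose commanded when the call began; what a row does not reach only later rows make up. A row lasts 1/8 s, in which the tool goes at most 62.5 mm and 10.7 degrees, less where a joint would pass 70% of its speed; a pose out of reach is approached as far as the arm can. A call with a gripper value outside its range is refused whole. "hand" is the opening, from 0 (shut) to 1 (fully open), set as the call begins (left out, the last holds). The fingers move at their own pace and stop on an object; the grip force is fixed at half the most. Time passes only in rows, so rows that repeat a pose let the fingers close, or fill a call up. It gives the time, the measured TCP pose, the force, the opening and the grip force at its end, in the units of the state.
- arm.state(): the state, without advancing time (a new reading comes with each control period).
- optics.capture(name): name is "side" or "top" or "wrist"; returns (picture, depth): 384x512x3 uint8, blue, green, red; 384x512 float32, m along the optical axis (not along the pixel's ray), 0 where there is no reading.
- optics.get_calibration(name): a dict with "fx", "fy", "cx", "cy" (pixels), "T" (4x4, takes a point from camera to world coordinates). Camera axes: x right, y up, looking along -z (the intrinsics and any distortion apply to the point x, -y, -z); pixel columns grow to the right and rows downward; lengths in m; the calibration is good to about 2 mm. The wrist camera is an equidistant fisheye: a pixel r from the principal point sees the ray r / f radians off the axis. A picture is of the moment at which its call begins: read the wrist's pose just before it. get_calibration takes no time and is no camera call; for the wrist camera it gives the pose at the moment of the call.
- arm.hand_in(): hands the job in; it is judged then, once.
The state is a dict: "t": time; "joint_pos": joint angles; "dq": joint speeds; "joint_torque": joint torques, N m; "tool_pos": TCP position; "tcp_rot": TCP orientation; "ft_force": force on the tool from outside, world axes, zero at the start; "torque": the same for the moment, N m; "grip_width": finger opening in m; "grip_force": force on a finger pad.
Only numpy, scipy, OpenCV 4.12 (cv2) and the standard library are available. Lean on these libraries where they do the work, as an engineer would, in place of code of your own. Each camera call takes 0.05 s, during which the arm holds its last target. There are 200 camera calls.

## Working session

There is one attempt and no reset: what is moved stays moved. The work goes in short steps, Python scripts to look and compute and a tool call to move; the robot and the scene stay as the last step left them, time stands still between calls to the robot, and variables do not carry over. Pictures are saved under pics/ and viewed, at most 10 in all, crops included, and the job is handed in when it is done.

Besides the shell and the picture viewer there is one more tool, called by a JSON object that holds its "op" and its "data". step_arm: Moves the arm, as the interface text tells. Its arguments: {"type":"object","properties":{"targets":{"type":"array"},"hand":{"type":"number"}},"required":["targets"]}

```bash
mkdir -p pics; cat > h.py <<'E'
import numpy as np, cv2
from workcell import arm, optics
def shot(n):
    c=optics.get_calibration(n); im,d=optics.capture(n); return im,d,c
def cloud(d,c):
    v,u=np.mgrid[:384,:512]; x=(u-c['cx'])/c['fx']; y=(v-c['cy'])/c['fy']
    P=np.stack([x*d,-y*d,-d],-1); T=np.array(c['T']); return P@T[:3,:3].T+T[:3,3]
E
python3 - <<'E'
from h import *
for n in ('top','side'):
    im,d,c=shot(n); cv2.imwrite(f'pics/{n}0.png',im); np.savez(f'{n}0.npz',im=im,d=d,**{k:c[k] for k in c})
    print(n,c)
print(arm.state(), arm.pinch_z)
a=cv2.imread('pics/top0.png');b=cv2.imread('pics/side0.png')
E
```

```text
top {'fx': 450.2399327608729, 'fy': 450.2399327608729, 'cx': 264.0364756540011, 'cy': 188.57693449766703, 'T': array([[-1.89512030e-02,  9.95943650e-01, -8.79607793e-02,
         4.17179197e-01],
       [-9.99820077e-01, -1.89494599e-02,  8.54915832e-04,
         1.64985859e-02],
       [-8.15361264e-04,  8.79611549e-02,  9.96123572e-01,
         1.80900592e+00],
       [ 0.00000000e+00,  0.00000000e+00,  0.00000000e+00,
         1.00000000e+00]])}
side {'fx': 367.7903279347993, 'fy': 367.7903279347993, 'cx': 260.3756217898238, 'cy': 193.65133793047087, 'T': array([[ 0.8671653 ,  0.32194589, -0.37996735,  0.05593489],
       [-0.49777365,  0.58431746, -0.64093253, -0.85357144],
       [ 0.01567597,  0.74493218,  0.666956  ,  0.98787732],
       [ 0.        ,  0.        ,  0.        ,  1.        ]])}
{'t': 0.1, 'joint_pos': array([-1.40234018e+00,  5.27381597e-02,  1.40161887e+00,  1.44865750e-05,
        1.68864116e+00, -7.02871099e-02]), 'dq': array([ 0.00211876,  0.00011382,  0.00094602,  0.00089155,  0.00063001,
       -0.00132853]), 'joint_torque': array([ 1.40949713e-03, -3.82581890e+01, -3.60983348e+01, -7.62823362e-06,
        4.76397603e-03, -3.42803077e-06]), 'tool_pos': array([ 0.12413879, -0.50982502,  0.23057749]), 'tcp_rot': array([-3.11784115e+00, -3.73962396e-01,  8.57152721e-05]), 'ft_force': array([ 0.44916645, -0.28246501, -0.23718323]), 'torque': array([-0.01468528,  0.02648265, -0.06817501]), 'grip_force': 0.0, 'grip_width': 0.08524562931101352} 0.0187
```

View pics/top0.png

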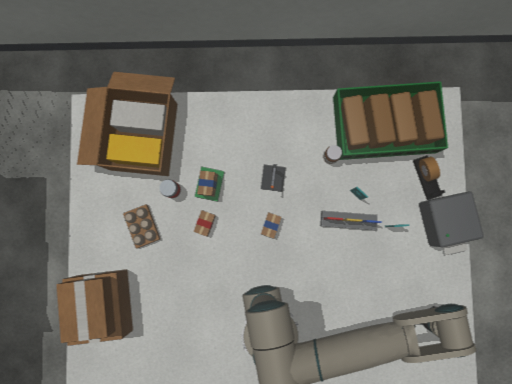

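View pics/side0.png

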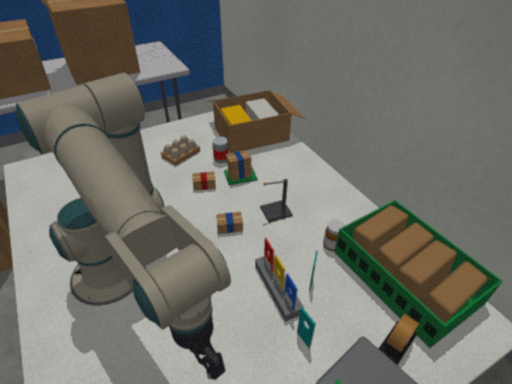

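The top view shows the loose blue carton at (272,225), the stack on the green tray at (208,184), and the red carton at (205,223). The rack is at (350,221), with its blue tag at about (375,222), and the stand is at (274,178). Two teal look-alike tags stand off the rack at (360,193) and (397,226). In the side view the blue tag is the near one of red/yellow/blue in the rack, at (291,292); the teal ones are at (313,270) and (306,327). Next I'll get coarse measurements and an enlarged crop.

```bash
python3 - <<'E'
from h import *
def ld(n):
    z=np.load(n+'0.npz'); return z['im'],z['d'],{k:z[k] for k in('fx','fy','cx','cy','T')}
im,d,c=ld('top'); P=cloud(d,c); hsv=cv2.cvtColor(im,cv2.COLOR_BGR2HSV)
def rect(n,box,zlo,zhi):
    u0,u1,v0,v1=box; Q=P[v0:v1,u0:u1].reshape(-1,3); m=(Q[:,2]>zlo)&(Q[:,2]<zhi); Q=Q[m]
    r=cv2.minAreaRect((Q[:,:2]*1000).astype(np.float32)); print(n,len(Q),np.round(r[0],1),np.round(r[1],1),round(r[2],1),'z',np.round(np.median(Q[:,2]),4))
rect('last',(255,290,207,245),.038,.06)
rect('red',(188,220,205,240),.038,.06)
rect('stack',(190,230,162,205),.095,.125)
rect('tray',(190,230,162,205),.006,.03)
rect('rack',(312,384,205,235),.028,.05)
rect('tags',(312,390,205,235),.07,.2)
rect('standbase',(255,295,160,195),.005,.03)
rect('peg',(255,295,155,195),.12,.2)
im2,d2,c2=ld('side'); P2=cloud(d2,c2)
hs=cv2.cvtColor(im2,cv2.COLOR_BGR2HSV)
for n,lo,hi in(('blue',108,125),('teal',85,100),('yellow',22,32)):
    m=cv2.inRange(hs,(lo,120,50),(hi,255,255)); m[:230]=0; m[:, :240]=0;m[:,330:]=0
    k,l,s,ce=cv2.connectedComponentsWithStats(m)
    for i in range(1,k):
        if s[i,4]>20: print(n,s[i],np.round(np.median(P2[l==i],0),3))
m=cv2.inRange(hs,(5,150,120),(18,255,255))[165:200,250:280]; v,u=np.nonzero(m); print('orange',u+250,v+165,np.round(P2[v+165,u+250],3))
a=cv2.resize(im[150:250,180:420],None,fx=3.3,fy=3.3,interpolation=2)
b=cv2.resize(im2[165:355,185:335],None,fx=1.4,fy=1.4,interpolation=2)
C=np.zeros((600,800,3),np.uint8); C[:a.shape[0],:a.shape[1]]=a; C[332:332+b.shape[0],:b.shape[1]]=b
e=cv2.resize(im2[230:350,245:335],None,fx=2.2,fy=2.2,interpolation=2); C[332:332+e.shape[0],300:300+e.shape[1]]=e
cv2.imwrite('pics/crop1.png',C)
E
```

```text
last 332 [430.1 -10.3] [55.6 89.9] 70.4 z 0.0488
red 336 [442.9 250.9] [57.5 89.7] 69.8 z 0.0491
stack 360 [594.6 234.8] [57.3 89.4] 82.8 z 0.1091
tray 448 [603.3 234.2] [158.2 170.6] 89.1 z 0.0109
rack 714 [ 443.9 -317.6] [219.   60.4] 84.5 z 0.0383
tags 113 [ 443.4 -318.5] [200.4   6.3] 84.4 z 0.1363
standbase 589 [622.7 -28.1] [157.6 138.3] 88.8 z 0.01
peg 59 [611.4 -21.3] [11.5 88.4] 83.1 z 0.1524
blue [285 274  12  35 187] [ 0.434 -0.394  0.105]
teal [298 308  17  39 352] [ 0.416 -0.494  0.071]
yellow [274 255  11  34 197] [ 0.441 -0.32   0.104]
orange [265] [183] [[ 0.57  -0.017  0.159]]
```

View pics/crop1.png

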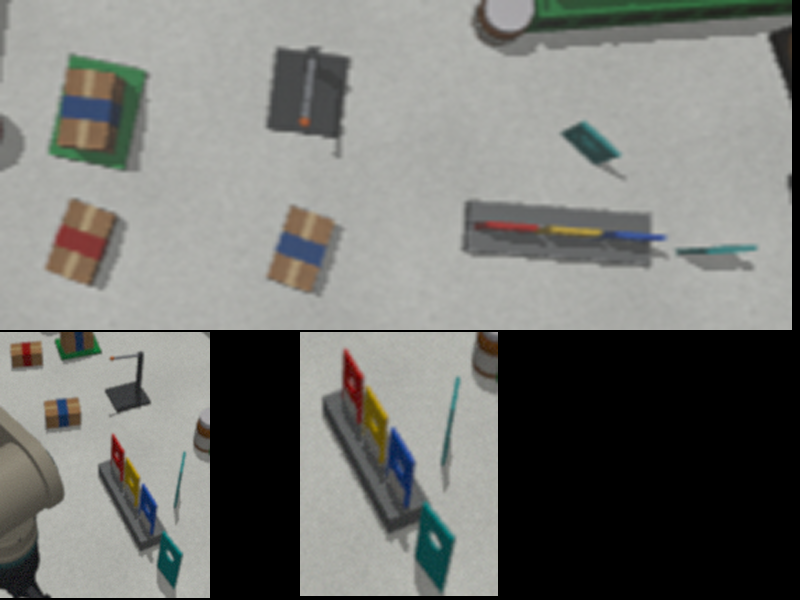

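The crop confirms it: the blue tag is in the rack's end slot (top view (375,222), side view (291,292)). The two teal tags are greener and stand free on the table, so they're the look-alikes. I measured:
- **Loose carton:** (0.430, -0.010), yaw -19.6°.
- **Stack:** (0.5946, 0.2348), yaw -7.2°, top at 0.108.
- **Blue tag:** about (0.4365, -0.390), yaw -5.5°.

The sizes and heights match those given. I'll move above the loose carton.

{"op": "step_arm", "data": {"targets": [[[0.03,0.05,0],-3.3],[[0.06,0.1,0],-6.7],[[0.09,0.15,0],-10],[[0.122,0.2,0],-13.3],[[0.153,0.25,0],-16.7],[[0.184,0.3,0],-20],[[0.214,0.35,0],-23.3],[[0.245,0.4,-0.02],-26.7],[[0.275,0.45,-0.05],-30],[[0.306,0.4995,-0.08],-33.3]], "hand": 1}}

```text
t: 1.35
tool_pos: [0.4278, -0.0134, 0.1533]
tcp_rot: [3.095, -0.537, 0.001]
ft_force: [0.2, -1.3, 0.6]
grip_width: 0.0853
grip_force: 0.0
```

```bash
cat >> h.py <<'E'
from scipy.spatial.transform import Rotation as R
def yawy():
    s=arm.state(); y=R.from_rotvec(s['tcp_rot']).as_matrix()[:,1]; return s, np.degrees(np.arctan2(y[1],y[0]))
def wcloud(d,c):
    v,u=np.mgrid[:384,:512]; x=(u-c['cx'])/c['fx']; y=(v-c['cy'])/c['fy']; r=np.hypot(x,y)+1e-9
    k=np.tan(np.minimum(r,1.4))/r; P=np.stack([x*k*d,-y*k*d,-d],-1); T=np.array(c['T']); return P@T[:3,:3].T+T[:3,3]
E
python3 - <<'E'
from h import *
s,a=yawy(); print(s['t'],s['tool_pos'],a,s['joint_pos'])
im,d,c=shot('wrist'); cv2.imwrite('pics/w1.png',im); P=wcloud(d,c)
Q=P.reshape(-1,3); m=(abs(Q[:,2]-.048)<.006)&(d.ravel()>0)&(np.hypot(Q[:,0]-.43,Q[:,1]+.01)<.065); Q=Q[m]
print(c['fx'],c['cx'],c['cy'],np.array(c['T'])[:3,3],(d>0).mean(),len(Q))
if len(Q): print(cv2.minAreaRect((Q[:,:2]*1000).astype(np.float32)),np.median(Q[:,2]))
E
```

```text
1.35 [ 0.42782707 -0.0134187   0.15331562] -109.70082676753114 [-1.17491884e-01 -1.90904844e-01  1.78792326e+00 -2.69638853e-04
  1.54394898e+00  1.79715585e+00]
297.3186396354542 259.4791724928005 190.65501563306037 [ 0.49022598 -0.03539731  0.2956415 ] 0.9757537841796875 6505
((431.741943359375, -8.98470687866211), (56.99068832397461, 90.86536407470703), 69.03787231445312) 0.047765200674070335
```

View pics/w1.png

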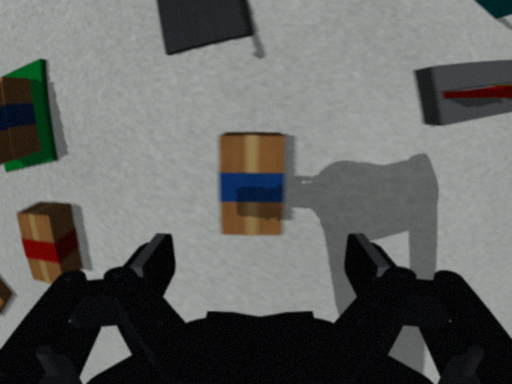

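The wrist view shows the blue-banded carton at (252,184), centred between the open fingers. It measures (0.4317, -0.009), yaw 69°, which agrees with the top view. I'll descend and close.

{"op": "step_arm", "data": {"targets": [[[0.001,0.0005,-0.02],-0.7],[[0.001,0.0005,-0.045],-0.7],[[0.001,0.0005,-0.07],-0.7],[[0.001,0.0005,-0.09],-0.7],[[0.001,0.0005,-0.11],-0.7],[[0.001,0.0005,-0.125],-0.7],[[0.001,0.0005,-0.135],-0.7],[[0.001,0.0005,-0.137],-0.7],[[0.001,0.0005,-0.137],-0.7],[[0.001,0.0005,-0.137],-0.7]], "hand": 1}}

```text
t: 2.65
tool_pos: [0.4287, -0.0149, 0.0178]
tcp_rot: [3.092, -0.554, 0.002]
ft_force: [-0.1, -0.4, 0.3]
grip_width: 0.0853
grip_force: 0.0
```

{"op": "step_arm", "data": {"targets": [[[0,0,0],0],[[0,0,0],0],[[0,0,0],0],[[0,0,0],0],[[0,0,0],0],[[0,0,0],0],[[0,0,0],0],[[0,0,0],0],[[0,0,0],0],[[0,0,0],0]], "hand": 0}}

```text
t: 3.9
tool_pos: [0.4289, -0.0148, 0.0179]
tcp_rot: [-3.092, 0.554, -0.002]
ft_force: [0.4, 0.9, 6.2]
grip_width: 0.055
grip_force: 65.2
```

The carton is gripped (width 55 mm, 65 N). I'll lift it and carry it to above the stack, stopping short of the placing height.

{"op": "step_arm", "data": {"targets": [[[0,0,0.02],0],[[0,0,0.06],0],[[0,0,0.11],0],[[0.01,0.02,0.15],1],[[0.04,0.06,0.17],3],[[0.07,0.11,0.17],5],[[0.1,0.155,0.17],8],[[0.13,0.2,0.17],11],[[0.155,0.235,0.17],13.1],[[0.1657,0.2496,0.17],13.1]], "hand": 0}}

```text
t: 5.15
tool_pos: [0.5941, 0.2365, 0.185]
tcp_rot: [3.134, -0.194, -0.004]
ft_force: [0.6, -0.1, -2.4]
grip_width: 0.0552
grip_force: 64.4
```

{"op": "step_arm", "data": {"targets": [[[0,0,0],0],[[0,0,0],0],[[0,0,0],0],[[0,0,0],0],[[0,0,0],0],[[0,0,0],0],[[0,0,0],0],[[0,0,0],0],[[0,0,0],0],[[0,0,0],0]]}}

```text
t: 6.4
tool_pos: [0.594, 0.2348, 0.1872]
tcp_rot: [3.135, -0.198, -0.0]
ft_force: [0.3, 0.1, -2.4]
grip_width: 0.0552
grip_force: 64.4
```

```bash
python3 - <<'E'
from h import *
s,a=yawy(); print(s['t'],s['tool_pos'],a)
im,d,c=shot('wrist'); P=wcloud(d,c); cv2.imwrite('pics/w2.png',im)
im2,d2,c2=shot('top'); P2=cloud(d2,c2); s2=shot('side')
np.savez('w2.npz',im=im,P=P)
o=s['tool_pos']
for n,X in(('w',P),('t',P2),):
  Q=X.reshape(-1,3); near=np.hypot(Q[:,0]-o[0],Q[:,1]-o[1])<.075
  h,e=np.histogram(Q[near][:,2],np.arange(0,.4,.01)); print(n,[(round(b,2),k) for b,k in zip(e,h) if k>30])
cv2.imwrite('pics/v2.png',np.vstack([im,s2[0]])[:, :][:768]) 
C=np.zeros((384,800,3),np.uint8); C[:,:512]=im; C[:360,512:]=cv2.resize(s2[0][100:225,190:290],(288,360)); cv2.imwrite('pics/v2.png',C)
E
```

```text
6.4 [0.59396285 0.23479927 0.1871528 ] -97.21682251469788
w [(np.float64(0.0), np.int64(333)), (np.float64(0.01), np.int64(1851)), (np.float64(0.03), np.int64(31)), (np.float64(0.04), np.int64(37)), (np.float64(0.05), np.int64(180)), (np.float64(0.06), np.int64(79)), (np.float64(0.07), np.int64(54)), (np.float64(0.08), np.int64(64)), (np.float64(0.09), np.int64(66)), (np.float64(0.1), np.int64(980)), (np.float64(0.17), np.int64(263)), (np.float64(0.18), np.int64(289)), (np.float64(0.19), np.int64(425)), (np.float64(0.2), np.int64(746)), (np.float64(0.21), np.int64(20170)), (np.float64(0.22), np.int64(1032)), (np.float64(0.23), np.int64(1222)), (np.float64(0.24), np.int64(5285)), (np.float64(0.25), np.int64(3194)), (np.float64(0.26), np.int64(7510)), (np.float64(0.27), np.int64(7802)), (np.float64(0.28), np.int64(13548)), (np.float64(0.29), np.int64(1730)), (np.float64(0.32), np.int64(3936))]
t [(np.float64(0.0), np.int64(155)), (np.float64(0.01), np.int64(109)), (np.float64(0.21), np.int64(74))]
```

View pics/v2.png

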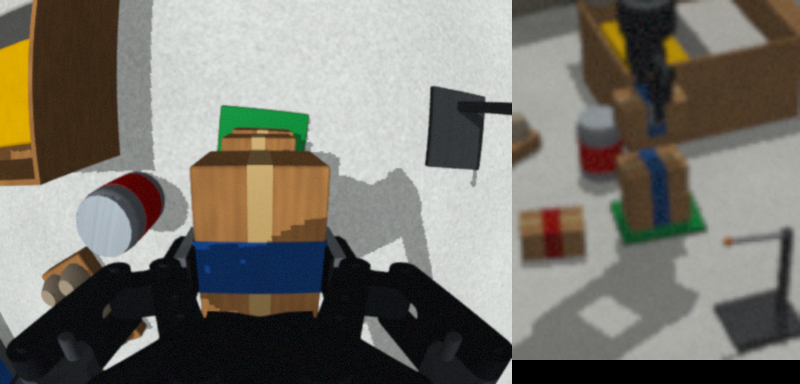

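The wrist view shows the held carton's top at (260,200), with the mid carton's far edge just beyond it at (258,140). The tray lies beneath, and the side view shows the carton hanging level. I'll compare the edges in the wrist cloud.

```bash
python3 - <<'E'
from h import *
z=np.load('w2.npz'); P=z['P']; im=z['im']; hsv=cv2.cvtColor(im,cv2.COLOR_BGR2HSV)
v,u=np.mgrid[:384,:512]
def rot(Q,a): 
    a=np.radians(a); return np.stack([Q[:,0]*np.cos(a)+Q[:,1]*np.sin(a),-Q[:,0]*np.sin(a)+Q[:,1]*np.cos(a)],-1)
o=np.array([.594,.2348])
br=(hsv[...,0]>5)&(hsv[...,0]<25)&(hsv[...,1]>60)
bl=(hsv[...,0]>105)&(hsv[...,0]<125)&(hsv[...,1]>120)
for n,zz,ur in(('held',.2165,(190,330)),('mid',.108,(215,300))):
    m=(abs(P[...,2]-zz)<.004)&(br|bl)&(u>ur[0])&(u<ur[1])&(v<300)
    Q=P[m]; r=rot(Q[:,:2]-o,-7.2)*1000
    print(n,m.sum(),'zmed',np.median(Q[:,2]),'x',np.percentile(r[:,0],[.5,2,98,99.5]).round(1),'y',np.percentile(r[:,1],[.5,2,98,99.5]).round(1))
    # far-edge fit, side fit
    b=[(k,r[(r[:,1]>k-2)&(r[:,1]<k+2),0].max()) for k in range(-22,23,4) if ((r[:,1]>k-2)&(r[:,1]<k+2)).any()]
    b=np.array(b); p=np.polyfit(b[:,0],b[:,1],1); print(' far edge x@y0',p[1].round(2),'tilt deg',np.degrees(p[0]).round(2))
    mid=hsv[m]; t=(mid[:,1]<np.percentile(mid[:,1],60))&(abs(r[:,1])<13); tape=(mid[:,1]<120)&(mid[:,0]<30)
    if tape.sum()>10: print(' tape y',np.median(r[tape,1]),np.percentile(r[tape,1],[2,98]))
E
```

```text
held 17704 zmed 0.21695586715885304 x [-15.3 -13.9  45.9  46.4] y [-27.4 -26.4  26.7  27.7]
 far edge x@y0 46.6 tilt deg 0.15
 tape y -0.04430036266044263 [-27.311222    27.41727126]
mid 913 zmed 0.10769661841537781 x [38.5 38.6 47.7 48.1] y [-25.8 -25.   27.5  28.3]
 far edge x@y0 47.79 tilt deg 0.37
 tape y 1.2928922865560253 [-3.19048803  5.78536312]
```

The mid carton sits about 1.2 mm further along both axes than the held one, and the gap is 61 mm. I'll correct and lower.

{"op": "step_arm", "data": {"targets": [[[0.0013,0.001,-0.01],0.2],[[0.0013,0.001,-0.025],0.2],[[0.0013,0.001,-0.038],0.2],[[0.0013,0.001,-0.047],0.2],[[0.0013,0.001,-0.053],0.2],[[0.0013,0.001,-0.056],0.2],[[0.0013,0.001,-0.058],0.2],[[0.0013,0.001,-0.0585],0.2],[[0.0013,0.001,-0.0585],0.2],[[0.0013,0.001,-0.0585],0.2]]}}

```text
t: 7.8
tool_pos: [0.5954, 0.2358, 0.1289]
tcp_rot: [-3.136, 0.192, -0.001]
ft_force: [0.6, 0.5, -2.5]
grip_width: 0.0552
grip_force: 64.4
```

{"op": "step_arm", "data": {"targets": [[[0,0,-0.0005],0],[[0,0,-0.001],0],[[0,0,-0.0015],0],[[0,0,-0.002],0],[[0,0,-0.0022],0],[[0,0,-0.0024],0],[[0,0,-0.0026],0],[[0,0,-0.0026],0],[[0,0,-0.0026],0],[[0,0,-0.0026],0]]}}

```text
t: 9.05
tool_pos: [0.5953, 0.2358, 0.1261]
tcp_rot: [3.136, -0.192, 0.0]
ft_force: [-0.6, 0.0, -2.6]
grip_width: 0.0549
grip_force: 64.4
```

Not in contact yet (fz still -2.6 N). I'll creep down a little more.

{"op": "step_arm", "data": {"targets": [[[0,0,-0.0002],0],[[0,0,-0.0004],0],[[0,0,-0.0006],0],[[0,0,-0.0008],0],[[0,0,-0.001],0],[[0,0,-0.001],0],[[0,0,-0.001],0],[[0,0,-0.001],0],[[0,0,-0.001],0],[[0,0,-0.001],0]]}}

```text
t: 10.3
tool_pos: [0.5954, 0.2358, 0.126]
tcp_rot: [-3.136, 0.192, -0.001]
ft_force: [-3.5, -1.5, 5.2]
grip_width: 0.055
grip_force: 65.2
```

In contact (fz +5 N). I'll open, then rise straight up.

{"op": "step_arm", "data": {"targets": [[[0,0,0],0],[[0,0,0],0],[[0,0,0],0],[[0,0,0],0],[[0,0,0],0],[[0,0,0],0],[[0,0,0.01],0],[[0,0,0.03],0],[[0,0,0.06],0],[[0,0,0.1],0]], "hand": 1}}

```text
t: 11.55
tool_pos: [0.595, 0.2357, 0.2271]
tcp_rot: [3.136, -0.192, 0.0]
ft_force: [0.1, -0.3, 0.3]
grip_width: 0.0856
grip_force: 0.0
```

```bash
python3 - <<'E'
from h import *
s,a=yawy(); print(s['t'],s['tool_pos'],a,s['joint_pos'])
im,d,c=shot('wrist'); P=wcloud(d,c); s2=shot('side'); hsv=cv2.cvtColor(im,cv2.COLOR_BGR2HSV)
Q=P.reshape(-1,3); m=(np.hypot(Q[:,0]-.595,Q[:,1]-.235)<.07)&(d.ravel()>0)
for zz in(.156,.108): 
  q=Q[m&(abs(Q[:,2]-zz)<.004)]; print(zz,len(q),cv2.minAreaRect((q[:,:2]*1000).astype(np.float32)) if len(q)>5 else '',np.median(q[:,2]))
C=np.zeros((384,800,3),np.uint8); C[:,:512]=im; C[:360,512:]=cv2.resize(s2[0][100:225,190:290],(288,360)); cv2.imwrite('pics/v3.png',C)
E
```

```text
11.55 [0.59504703 0.23572952 0.22708751] -97.01579227027322 [ 3.19520966e-01  3.83862966e-01  1.02761235e+00 -4.69610582e-05
  1.73011677e+00  2.01275852e+00]
0.156 8408 ((596.3946533203125, 235.85684204101562), (57.28394317626953, 90.55904388427734), 83.0357666015625) 0.15575052562777653
0.108 67 ((641.4326171875, 230.6524658203125), (54.88527297973633, 0.6847460269927979), 82.90826416015625) 0.10686767353640098
```

View pics/v3.png

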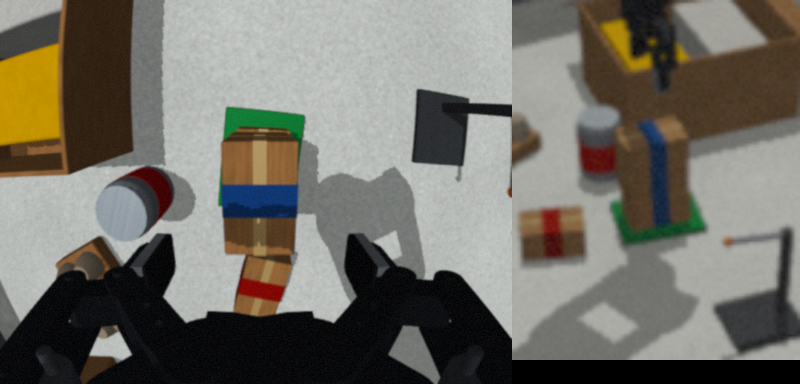

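The third carton sits squarely on the column at (260,195). Its centre is (0.5964, 0.2359) with yaw 83.0°, and the two far edges agree within 0.5 mm. Now to above the blue tag.

{"op": "step_arm", "data": {"targets": [[[-0.01,-0.03,0.013],-6],[[-0.02,-0.07,0.013],-12],[[-0.03,-0.11,0.013],-19],[[-0.04,-0.155,0.013],-26],[[-0.05,-0.2,0.013],-33],[[-0.06,-0.245,0.013],-40],[[-0.075,-0.29,0.013],-47],[[-0.087,-0.335,0.013],-54],[[-0.1,-0.38,0.013],-60],[[-0.11,-0.42,0.013],-66]]}}

```text
t: 12.9
tool_pos: [0.4847, -0.1858, 0.2392]
tcp_rot: [-2.521, 1.874, -0.002]
ft_force: [0.1, -0.1, 0.0]
grip_width: 0.0854
grip_force: 0.0
```

```bash
python3 -c "
from h import *
s,a=yawy(); print(s['t'],s['tool_pos'],a,'to go',np.array([.4365,-.39,.24])-s['tool_pos'],174.5-a)"
```

```text
12.9 [ 0.48468112 -0.18578268  0.23919763] -163.24170130560333 to go [-0.04818112 -0.20421732  0.00080237] 337.7417013056033
```

{"op": "step_arm", "data": {"targets": [[[-0.01,-0.04,0],-4],[[-0.02,-0.08,0],-8],[[-0.03,-0.12,0],-12],[[-0.038,-0.155,0],-16],[[-0.043,-0.182,0],-20],[[-0.048,-0.204,0],-22.2],[[-0.048,-0.204,0],-22.2],[[-0.048,-0.204,0],-22.2],[[-0.048,-0.204,0],-22.2],[[-0.048,-0.204,0],-22.2]]}}

```text
t: 14.15
tool_pos: [0.4376, -0.3876, 0.2383]
tcp_rot: [2.119, -2.319, 0.0]
ft_force: [-0.3, -0.2, -0.5]
grip_width: 0.085
grip_force: 0.0
```

```bash
python3 - <<'E'
from h import *
s,a=yawy(); print(s['t'],s['tool_pos'],a)
im,d,c=shot('wrist'); P=wcloud(d,c); hsv=cv2.cvtColor(im,cv2.COLOR_BGR2HSV)
cv2.imwrite('pics/w4.png',im)
for n,h0,h1 in(('blue',106,125),('teal',80,102),('yel',20,33)):
  m=cv2.inRange(hsv,(h0,120,30),(h1,255,255)); k,l,st,ce=cv2.connectedComponentsWithStats(m)
  for i in range(1,k):
    if st[i,4]>80:
      Q=P[l==i]; print(n,st[i],np.percentile(Q,[2,50,98],axis=0).round(4).tolist())
      q=Q[abs(Q[:,2]-.138)<.006]
      if len(q)>30: print('  top',cv2.minAreaRect((q[:,:2]*1000).astype(np.float32)),np.median(q[:,2]))
E
```

```text
14.15 [ 0.43757454 -0.38762845  0.23828539] 174.84753784561053
blue [256 143   8  78 591] [[0.4332, -0.418, 0.0369], [0.4382, -0.3935, 0.1374], [0.443, -0.3399, 0.1391]]
  top ((438.4903869628906, -389.96722412109375), (55.89220428466797, 5.8445725440979), 84.69754791259766) 0.13761262072893088
teal [262  34  15  68 629] [[0.4179, -0.5184, 0.0494], [0.4223, -0.4908, 0.1291], [0.425, -0.4651, 0.1311]]
teal [140 182  53  65 496] [[0.4918, -0.3996, 0.0173], [0.5332, -0.3664, 0.1222], [0.5568, -0.3426, 0.2593]]
yel [255 221   8  69 484] [[0.4402, -0.3453, 0.037], [0.445, -0.3259, 0.1374], [0.4507, -0.2309, 0.139]]
  top ((445.4747009277344, -317.22174072265625), (56.11357879638672, 5.629927635192871), 84.61003112792969) 0.13772985235890087
```

View pics/w4.png

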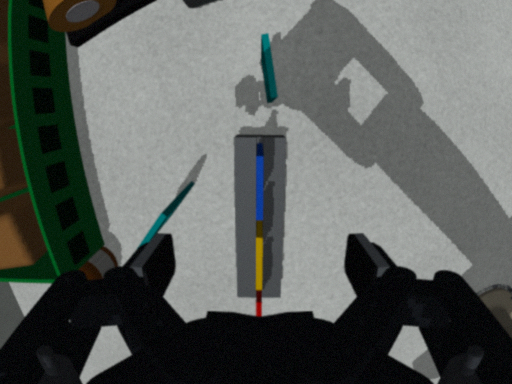

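The blue tag's top edge is at (260,183), with its centre at (0.4385, -0.390, 0.138). Yellow is below it at (259,250), and a teal look-alike stands near the left finger at (193,183). I'll narrow the fingers to clear it and descend part-way.

{"op": "step_arm", "data": {"targets": [[[0.0015,0,0],0],[[0.0015,0,0],0],[[0.0015,0,-0.01],0],[[0.0015,0,-0.025],0],[[0.0015,0,-0.04],0],[[0.0015,0,-0.055],0],[[0.0015,0,-0.065],0],[[0.0015,0,-0.07],0],[[0.0015,0,-0.07],0],[[0.0015,0,-0.07],0]], "hand": 0.35}}

```text
t: 15.45
tool_pos: [0.439, -0.3884, 0.1687]
tcp_rot: [2.118, -2.32, 0.002]
ft_force: [0.5, -0.2, -0.6]
grip_width: 0.0299
grip_force: 0.0
```

```bash
python3 -c "
from h import *
s,a=yawy(); print(s['t'],s['tool_pos'],a,s['grip_width'],'to go',np.array([.4385,-.39,.111])-s['tool_pos'],174.7-a)"
```

```text
15.45 [ 0.43897484 -0.38842313  0.16874825] 174.78411457503523 0.029878302869731557 to go [-0.00047484 -0.00157687 -0.05774825] -0.08411457503524389
```

{"op": "step_arm", "data": {"targets": [[[-0.0005,-0.0015,-0.008],0],[[-0.0005,-0.0015,-0.018],0],[[-0.0005,-0.0015,-0.028],0],[[-0.0005,-0.0015,-0.038],0],[[-0.0005,-0.0015,-0.047],0],[[-0.0005,-0.0015,-0.054],0],[[-0.0005,-0.0015,-0.0575],0],[[-0.0005,-0.0015,-0.0575],0],[[-0.0005,-0.0015,-0.0575],0],[[-0.0005,-0.0015,-0.0575],0]]}}

```text
t: 16.7
tool_pos: [0.4384, -0.3898, 0.1109]
tcp_rot: [2.118, -2.32, 0.001]
ft_force: [0.1, -0.0, -0.4]
grip_width: 0.0297
grip_force: 0.0
```

{"op": "step_arm", "data": {"targets": [[[0,0,0],0],[[0,0,0],0],[[0,0,0],0],[[0,0,0],0],[[0,0,0],0],[[0,0,0],0],[[0,0,0],0],[[0,0,0],0],[[0,0,0],0],[[0,0,0],0]], "hand": 0}}

```text
t: 17.95
tool_pos: [0.4384, -0.3899, 0.1109]
tcp_rot: [2.118, -2.32, 0.001]
ft_force: [-0.3, -0.4, 4.8]
grip_width: 0.0052
grip_force: 60.0
```

The tag is gripped (60 N). I'll lift it clear and carry it to in front of the peg.

{"op": "step_arm", "data": {"targets": [[[0,0,0.02],0],[[0,0,0.05],0],[[0,0,0.09],0],[[0,0,0.13],0],[[0,0,0.155],0],[[0.005,0.03,0.16],-0.3],[[0.015,0.08,0.16],-0.6],[[0.025,0.13,0.16],-1],[[0.035,0.18,0.16],-1.5],[[0.045,0.23,0.16],-1.5]]}}

```text
t: 19.2
tool_pos: [0.483, -0.1579, 0.2694]
tcp_rot: [2.087, -2.347, -0.003]
ft_force: [0.2, -0.2, -0.4]
grip_width: 0.0053
grip_force: 59.3
```

{"op": "step_arm", "data": {"targets": [[[0.005,0.04,0],0],[[0.01,0.08,-0.01],0],[[0.015,0.11,-0.03],0],[[0.018,0.135,-0.05],0],[[0.02,0.15,-0.06],0],[[0.02,0.15,-0.07],0],[[0.02,0.15,-0.07],0],[[0.02,0.15,-0.07],0],[[0.02,0.15,-0.07],0],[[0.02,0.15,-0.07],0]]}}

```text
t: 20.45
tool_pos: [0.4872, -0.0741, 0.1983]
tcp_rot: [-2.161, 2.23, 0.031]
ft_force: [0.3, -0.8, -0.4]
grip_width: 0.0048
grip_force: 59.2
```

```bash
python3 - <<'E'
from h import *
s,a=yawy(); print(s['t'],s['tool_pos'],a,s['grip_width'])
im,d,c=shot('wrist'); P=wcloud(d,c); hsv=cv2.cvtColor(im,cv2.COLOR_BGR2HSV)
im2,d2,c2=shot('side'); 
np.savez('w5.npz',im=im,d=d,P=P,im2=im2,d2=d2,P2=cloud(d2,c2))
m=cv2.inRange(hsv,(5,150,80),(18,255,255)); Q=P[(m>0)&(abs(P[...,2]-.155)<.02)]
print('ball w',len(Q),Q.mean(0) if len(Q) else '')
X=P.reshape(-1,3)
k=(X[:,2]>.138)&(X[:,2]<.17)&(X[:,0]>.55)&(X[:,0]<.665)&(abs(X[:,1]+.021)<.03)&(d.ravel()>0); q=X[k]
print('peg pts',len(q))
for x in np.arange(.555,.665,.01):
  w=q[abs(q[:,0]-x)<.005]
  if len(w)>3: print(round(x,3),np.round([w[:,1].min(),np.median(w[:,1]),w[:,1].max(),np.median(w[:,2]),w[:,2].max()],4))
C=np.zeros((384,800,3),np.uint8); C[:,:512]=im; C[:360,512:]=cv2.resize(im2[150:275,190:290],(288,360)); cv2.imwrite('pics/v5.png',C)
E
```

```text
20.45 [ 0.48721817 -0.07406927  0.19828211] 178.18821625478392 0.004777918150777946
ball w 0 
peg pts 803
0.585 [-0.0219 -0.0204 -0.0186  0.1538  0.1564]
0.595 [-0.0227 -0.0206 -0.0157  0.1539  0.1563]
0.605 [-0.0247 -0.0219 -0.0169  0.1524  0.1551]
0.615 [-0.0262 -0.0235 -0.0181  0.151   0.1538]
0.625 [-0.0277 -0.0246 -0.0197  0.1496  0.1514]
0.635 [-0.0285 -0.0262 -0.0214  0.1477  0.15  ]
0.645 [-0.0336 -0.0287 -0.0188  0.1474  0.1512]
0.655 [-0.0343 -0.0298 -0.0199  0.1493  0.1509]
```

View pics/v5.png

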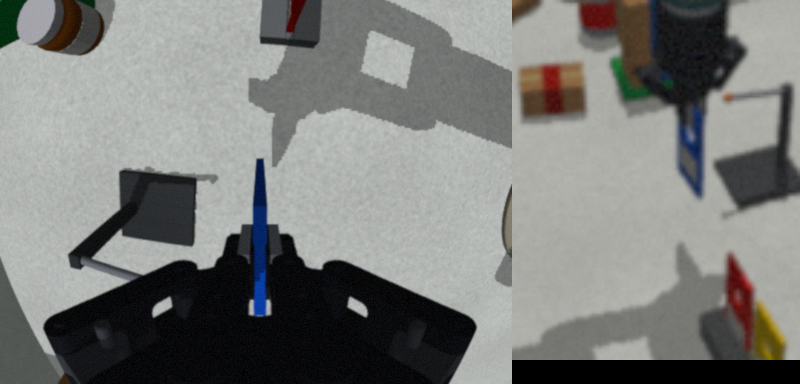

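The tag hangs straight in the gripper at (260,240), and the peg shows at (75,260) to (140,205). The arm, though, stopped at y = -0.074 with yaw 178° and a slight tilt. I'll check the joints before moving on.

```bash
python3 - <<'E'
from h import *
s,a=yawy(); print(s['t'],s['tool_pos'],a,s['joint_pos'].round(3),s['dq'].round(3),s['ft_force'],s['joint_torque'].round(1))
print(R.from_rotvec(s['tcp_rot']).as_matrix()[:,2])
E
```

```text
20.55 [ 0.48712559 -0.07401703  0.19808229] 178.19179561185058 [-0.25  -0.032  1.552  0.042  1.619  2.925] [-0.001  0.002  0.002  0.001 -0.001 -0.   ] [-0.06357676  0.11789602 -0.48826342] [  0.  -34.7 -36.    0.2  -0.    0. ]
[ 0.012328    0.03982327 -0.99913069]
```

Joint 6 is at its limit: I picked the wrong half-turn. The tag is the same after a half turn, so I'll turn about +175° in place.

{"op": "step_arm", "data": {"targets": [[[-0.005,0,0],10],[[-0.01,0,0],20],[[-0.01,0,0],30],[[-0.01,0,0],40],[[-0.01,0,0],50],[[-0.01,0,0],60],[[-0.01,0,0],70],[[-0.01,0,0],80],[[-0.01,0,0],90],[[-0.01,0,0],100]]}}

```text
t: 21.8
tool_pos: [0.4771, -0.074, 0.1979]
tcp_rot: [-3.125, -0.233, 0.064]
ft_force: [-0.0, 0.2, -1.0]
grip_width: 0.0049
grip_force: 59.3
```

```bash
python3 - <<'E'
from h import *
s,a=yawy(); print(s['t'],s['tool_pos'],a,s['joint_pos'].round(3),s['grip_width'])
print(R.from_rotvec(s['tcp_rot']).as_matrix()[:,2])
E
```

```text
21.8 [ 0.47706414 -0.07399088  0.19793932] -81.47867829890117 [-0.228 -0.022  1.543 -0.005  1.662  1.194] 0.004924279129560767
[-0.04127291  0.00451422 -0.99913771]
```

The tilt from the limit (2.4°, mostly in the tag's own plane) stays, but it's harmless. I'll finish the turn and stage in front of the peg tip at eye height.

{"op": "step_arm", "data": {"targets": [[[0,0,0],10],[[0,0.005,0],20],[[0,0.015,0],30],[[0.005,0.025,0],40],[[0.01,0.035,0],50],[[0.015,0.045,-0.01],60],[[0.02,0.055,-0.02],68],[[0.025,0.062,-0.024],74],[[0.028,0.066,-0.024],74],[[0.028,0.066,-0.024],74]]}}

```text
t: 23.05
tool_pos: [0.5052, -0.0079, 0.1741]
tcp_rot: [2.355, 2.051, -0.058]
ft_force: [0.9, 0.6, -0.4]
grip_width: 0.0048
grip_force: 59.3
```

{"op": "step_arm", "data": {"targets": [[[0,0,0],0],[[0,0,0],0],[[0,0,0],0],[[0,0,0],0],[[0,0,0],0],[[0,0,0],0],[[0,0,0],0],[[0,0,0],0],[[0,0,0],0],[[0,0,0],0]]}}

```text
t: 24.3
tool_pos: [0.505, -0.008, 0.1738]
tcp_rot: [2.353, 2.053, -0.058]
ft_force: [0.7, 0.7, -0.4]
grip_width: 0.0048
grip_force: 59.3
```

```bash
python3 - <<'E'
from h import *
s,a=yawy(); print(s['t'],s['tool_pos'],a,s['joint_pos'].round(3),s['grip_width'])
Z=R.from_rotvec(s['tcp_rot']).as_matrix()[:,2]; print(Z)
print('eye pred',s['tool_pos']+.019*Z)
im,d,c=shot('wrist'); P=wcloud(d,c); hsv=cv2.cvtColor(im,cv2.COLOR_BGR2HSV)
im2,d2,c2=shot('side'); P2=cloud(d2,c2); hs2=cv2.cvtColor(im2,cv2.COLOR_BGR2HSV)
m=cv2.inRange(hsv,(3,150,60),(20,255,255)); Q=P[(m>0)&(abs(P[...,2]-.155)<.02)]
print('ball w',len(Q),Q.mean(0) if len(Q) else '',Q.max(0) if len(Q) else '')
m=cv2.inRange(hs2,(3,130,80),(20,255,255)); w=(m>0)&(abs(P2[...,2]-.155)<.025)&(abs(P2[...,0]-.57)<.03)&(abs(P2[...,1]+.017)<.03); print('ball side',np.argwhere(w).tolist(),P2[w].round(4).tolist())
X=P.reshape(-1,3)
k=(X[:,2]>.138)&(X[:,2]<.17)&(X[:,0]>.55)&(X[:,0]<.665)&(abs(X[:,1]+.021)<.03)&(d.ravel()>0); q=X[k]
for x in np.arange(.555,.665,.01):
  w=q[abs(q[:,0]-x)<.005]
  if len(w)>3: print(round(x,3),len(w),np.round([w[:,1].min(),np.median(w[:,1]),w[:,1].max(),np.median(w[:,2]),w[:,2].max()],4))
C=np.zeros((400,800,3),np.uint8); C[:300,:400]=cv2.resize(im,(400,300)); C[:400,400:]=cv2.resize(im2[160:240,220:300],(400,400),interpolation=2); cv2.imwrite('pics/v6.png',C)
E
```

```text
24.3 [ 0.5050222  -0.00798361  0.17381181] -7.8090954746153995 [-0.067  0.033  1.535 -0.039  1.586  0.069] 0.004813358097464282
[-0.0160035  -0.03847281 -0.99913149]
eye pred [ 0.50471813 -0.0087146   0.15482831]
ball w 274 [ 0.59540742 -0.04212617  0.15651078] [ 0.85499976 -0.00847192  0.16199004]
ball side [[183, 265], [184, 265]] [[0.5686, -0.0189, 0.1614], [0.5699, -0.0169, 0.1548]]
0.565 110 [-0.0193 -0.0133 -0.0093  0.1574  0.1616]
0.575 234 [-0.0196 -0.0129 -0.0083  0.1586  0.162 ]
0.585 165 [-0.0201 -0.0147 -0.0117  0.1559  0.1582]
0.595 165 [-0.0217 -0.0162 -0.0129  0.1544  0.1568]
0.605 152 [-0.023  -0.0177 -0.0144  0.1528  0.1546]
0.615 126 [-0.0245 -0.0191 -0.0161  0.1513  0.1532]
0.625 126 [-0.0259 -0.0207 -0.0176  0.1498  0.1518]
0.635 114 [-0.0265 -0.0221 -0.0187  0.1485  0.1504]
0.645 254 [-0.0325 -0.0236 -0.018   0.1476  0.1511]
0.655 176 [-0.0334 -0.0233 -0.0188  0.1493  0.1509]
```

View pics/v6.png

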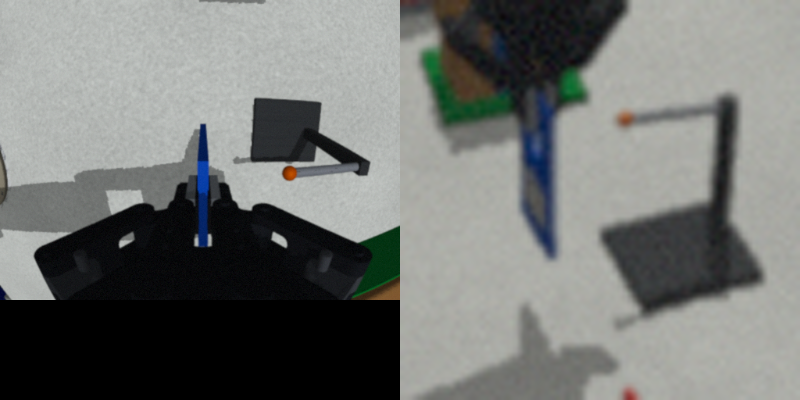

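In the wrist view the tag is at (203,185) and the orange ball is at (289,173) in the half-scale picture. The side view shows the eye level with the peg. The ball is at about (0.570, -0.0155, 0.156) and the eye is at (0.505, -0.0087, 0.155). I'll thread the eye along the peg axis.

{"op": "step_arm", "data": {"targets": [[[0.01,-0.002,0.001],0],[[0.02,-0.004,0.001],0],[[0.03,-0.0055,0.001],0],[[0.04,-0.0065,0.001],0],[[0.047,-0.0068,0.001],0],[[0.054,-0.0068,0.001],0],[[0.061,-0.0068,0.001],0],[[0.068,-0.007,0.001],0],[[0.074,-0.0078,0.0005],0],[[0.08,-0.0085,0],0]]}}

```text
t: 25.65
tool_pos: [0.5854, -0.0165, 0.1738]
tcp_rot: [2.353, 2.053, -0.058]
ft_force: [-0.1, 0.7, -1.2]
grip_width: 0.005
grip_force: 59.3
```

{"op": "step_arm", "data": {"targets": [[[0.004,-0.0005,-0.0005],0],[[0.008,-0.001,-0.001],0],[[0.012,-0.0015,-0.002],0],[[0.016,-0.002,-0.0025],0],[[0.02,-0.0025,-0.003],0],[[0.024,-0.003,-0.004],0],[[0.027,-0.0035,-0.005],0],[[0.027,-0.0035,-0.005],0],[[0.027,-0.0035,-0.005],0],[[0.027,-0.0035,-0.005],0]]}}

```text
t: 26.9
tool_pos: [0.612, -0.02, 0.1689]
tcp_rot: [2.353, 2.053, -0.058]
ft_force: [-0.0, 0.5, -0.5]
grip_width: 0.0051
grip_force: 59.3
```

```bash
python3 - <<'E'
from h import *
s,a=yawy(); print(s['t'],s['tool_pos'],a,s['grip_width'],s['ft_force'])
Z=R.from_rotvec(s['tcp_rot']).as_matrix()[:,2]
print('eye pred',s['tool_pos']+.019*Z)
im,d,c=shot('wrist'); im2,d2,c2=shot('side')
C=np.zeros((400,800,3),np.uint8); C[:300,:400]=cv2.resize(im,(400,300)); C[:400,400:]=cv2.resize(im2[155:225,240:310],(400,400),interpolation=2); cv2.imwrite('pics/v7.png',C)
E
```

```text
26.9 [ 0.61196245 -0.01997681  0.16893532] -7.808480929966265 0.005148308040766516 [-0.03401428  0.49989465 -0.48758342]
eye pred [ 0.61166074 -0.0207079   0.14995179]
```

View pics/v7.png

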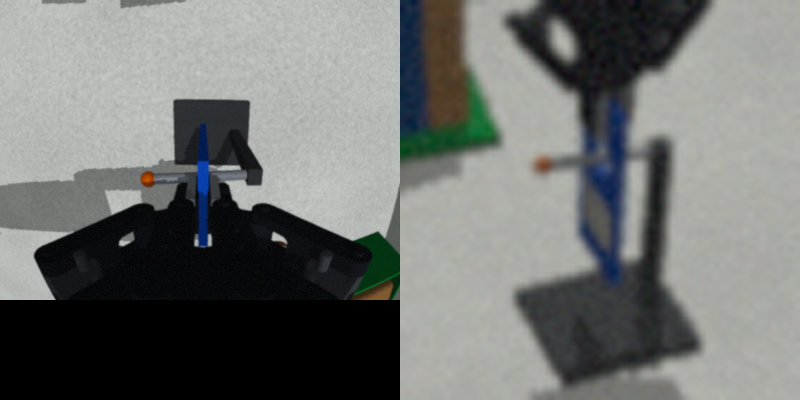

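Both views show the peg running through the eye, with the ball on one side at (148,179) and the post on the other, and there is no contact force. I'll lower until the plate rests on the peg.

{"op": "step_arm", "data": {"targets": [[[0,0,-0.002],0],[[0,0,-0.004],0],[[0,0,-0.0055],0],[[0,0,-0.0065],0],[[0,0,-0.007],0],[[0,0,-0.0075],0],[[0,0,-0.008],0],[[0,0,-0.008],0],[[0,0,-0.008],0],[[0,0,-0.008],0]]}}

```text
t: 28.25
tool_pos: [0.612, -0.02, 0.1609]
tcp_rot: [2.353, 2.053, -0.058]
ft_force: [-0.3, 0.4, -0.3]
grip_width: 0.0052
grip_force: 59.3
```

{"op": "step_arm", "data": {"targets": [[[0,0,-0.0003],0],[[0,0,-0.0006],0],[[0,0,-0.0009],0],[[0,0,-0.0012],0],[[0,0,-0.0012],0],[[0,0,-0.0012],0],[[0,0,-0.0012],0],[[0,0,-0.0012],0],[[0,0,-0.0012],0],[[0,0,-0.0012],0]]}}

```text
t: 29.5
tool_pos: [0.612, -0.02, 0.1596]
tcp_rot: [2.353, 2.053, -0.058]
ft_force: [0.3, -0.8, -0.9]
grip_width: 0.005
grip_force: 59.3
```

{"op": "step_arm", "data": {"targets": [[[0,0,-0.0002],0],[[0,0,-0.0004],0],[[0,0,-0.0006],0],[[0,0,-0.0008],0],[[0,0,-0.001],0],[[0,0,-0.001],0],[[0,0,-0.001],0],[[0,0,-0.001],0],[[0,0,-0.001],0],[[0,0,-0.001],0]]}}

```text
t: 30.75
tool_pos: [0.612, -0.02, 0.1587]
tcp_rot: [2.353, 2.053, -0.058]
ft_force: [0.0, -0.8, 0.7]
grip_width: 0.0048
grip_force: 59.3
```

{"op": "step_arm", "data": {"targets": [[[0,0,-0.0002],0],[[0,0,-0.0004],0],[[0,0,-0.0006],0],[[0,0,-0.0006],0],[[0,0,-0.0006],0],[[0,0,-0.0006],0],[[0,0,-0.0006],0],[[0,0,-0.0006],0],[[0,0,-0.0006],0],[[0,0,-0.0006],0]]}}

```text
t: 32.0
tool_pos: [0.6121, -0.02, 0.1584]
tcp_rot: [2.353, 2.053, -0.058]
ft_force: [-2.0, 0.8, 4.8]
grip_width: 0.0048
grip_force: 60.2
```

In contact (fz +5 N). I'll open slightly so the fingers stay clear of the peg and post, then rise.

{"op": "step_arm", "data": {"targets": [[[0,0,0],0],[[0,0,0],0],[[0,0,0],0],[[0,0,0],0],[[0,0,0],0],[[0,0,0],0],[[0,0,0.004],0],[[0,0,0.01],0],[[0,0,0.018],0],[[0,0,0.03],0]], "hand": 0.15}}

```text
t: 33.25
tool_pos: [0.612, -0.02, 0.1887]
tcp_rot: [2.353, 2.053, -0.059]
ft_force: [0.6, -0.0, -0.1]
grip_width: 0.0128
grip_force: 0.0
```

{"op": "step_arm", "data": {"targets": [[[0,0,0.02],0],[[0,0,0.05],0],[[0,0,0.08],0],[[0,0,0.12],0],[[-0.03,0,0.13],0],[[-0.07,0,0.13],0],[[-0.1,0,0.13],0],[[-0.12,0,0.13],0],[[-0.12,0,0.13],0],[[-0.12,0,0.13],0]]}}

```text
t: 34.5
tool_pos: [0.4925, -0.02, 0.3184]
tcp_rot: [2.353, 2.052, -0.057]
ft_force: [0.1, -0.2, -0.0]
grip_width: 0.0127
grip_force: 0.0
```

```bash
python3 - <<'E'
from h import *
s,a=yawy(); print(s['t'],s['tool_pos'],s['ft_force'])
im,d,c=shot('top'); im2,d2,c2=shot('side'); P=cloud(d,c)
Q=P[160:210,190:230].reshape(-1,3); Q=Q[abs(Q[:,2]-.156)<.008]; print(cv2.minAreaRect((Q[:,:2]*1000).astype(np.float32)),np.median(Q[:,2]))
C=np.zeros((400,800,3),np.uint8); C[:300,:400]=cv2.resize(im,(400,300)); C[:400,400:]=cv2.resize(im2[130:230,210:310],(400,400),interpolation=2); cv2.imwrite('pics/v8.png',C)
E
```

```text
34.5 [ 0.49249188 -0.0200032   0.31843438] [ 0.0907282  -0.20067627 -0.01710421]
((593.9903564453125, 234.3363037109375), (57.167633056640625, 89.48117065429688), 83.04122161865234) 0.15680895567951048
```

View pics/v8.png

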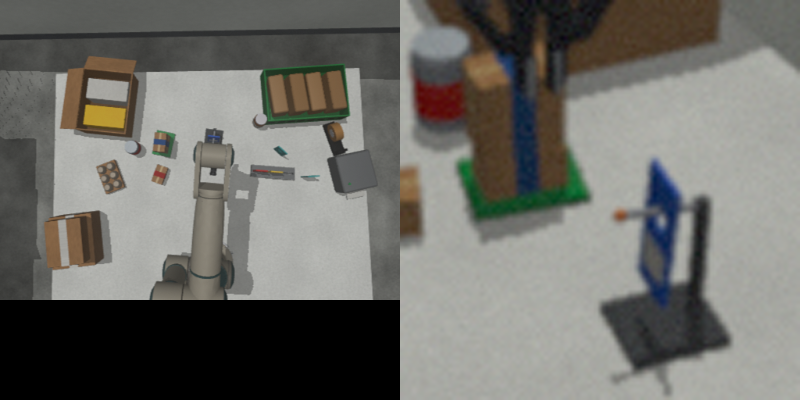

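The side view shows the blue tag hanging on the peg at (660,230) and the three-carton column square at (520,130), with the gripper clear of both. I'll let the tag settle for one call, then hand in.

{"op": "step_arm", "data": {"targets": [[[0,0,0],0],[[0,0,0],0],[[0,0,0],0],[[0,0,0],0],[[0,0,0],0],[[0,0,0],0],[[0,0,0],0],[[0,0,0],0],[[0,0,0],0],[[0,0,0],0]]}}

```text
t: 35.85
tool_pos: [0.492, -0.02, 0.318]
tcp_rot: [2.353, 2.053, -0.058]
ft_force: [0.6, 0.7, 0.3]
grip_width: 0.0127
grip_force: 0.0
```

```bash
python3 -c "
from workcell import arm
print(arm.hand_in())"
```

```text
the job is handed in; nothing more can be done
None
```

The job is handed in at about 36 s: the blue carton sits squarely on the column and the blue tag hangs on the peg, though I viewed 11 pictures, one over the limit of 10.

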